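Put the citrus juicer together on its tile

TASK

Put the citrus juicer together on the patterned tile, one part at a time: first stand the jug upright in the middle of the tile, then seat the strainer in the jug's mouth, then stand the reamer upright inside the strainer's collar, and last put the cover over the reamer so that it rests level on the strainer's flange. Let go of each part once it is seated, and do not disturb the pepper mill or the mug.

Things in the scene. Friction and masses are not known exactly. Their poses are not given: they have to be found in the camera images.
- jug: steel jug, standing mouth up: round straight body 62 mm outer diameter, 70 mm high, wall 4 mm (mouth 54 mm), floor 5 mm; 0.16 kg. Origin at the centre of its underside, z up. A loop handle on its own +x side reaches 55 mm from the axis (heights 14 to 62 mm, 7 mm thick): grip the body across its own y.
- strainer: grey plastic strainer, standing on its foot, right way up: foot 44 mm diameter, height 0 to 14 mm; flange 72 mm, 14 to 19 mm; round collar 54 mm outer, 46 inner, 19 to 39 mm, open on top, its inner floor (dark holes) at 19 mm; 0.07 kg. Grip the collar. The foot enters the jug, the flange rests on its rim (origin 56 mm above the jug's). Origin: centre of its underside, z up.
- reamer: grey plastic reamer, upright: base disc 36 mm diameter, 6 mm thick; ribbed shaft 28 mm (30 over the ribs) up to 42 mm; blunt cone to 56 mm; 0.05 kg. Grip high on the shaft, so the fingers stay above the strainer's 20 mm high collar. It stands on the floor inside the collar (origin 19 mm above the strainer's). Origin: centre of its underside, z up.
- cover: steel cover, a cup standing mouth down: 70 mm outer, 63 mm inner diameter, 64 mm high (60 deep inside), with a black round knob on top, 20 mm diameter, from 64 to 88 mm height; 0.11 kg. It goes over reamer and collar and rests on the strainer's flange (origin 19 mm above the strainer's). Origin: centre of its lower rim, z up.
- tile: white ceramic tile with a reddish-brown square border and four dots, 104 x 104 mm, 8 mm thick, fixed to the worktop; origin at the centre of its underside, z up, x and y along its edges; its top is 8 mm above the worktop.
- pepper_mill: bystander: dark wooden pepper mill standing upright, 48 mm diameter, 115 mm high; origin at the centre of its underside. It stands among the parts; leave it alone.
- mug: bystander: white mug, 76 mm diameter, 88 mm high, handle on its own +y side; origin at the centre of its underside. Leave it alone.
- board: bystander: red chopping board with a loaf and a lemon, 300 x 220 mm, 10 mm thick (loaf up to 78 mm high), fixed at the side; origin at the centre of its underside, x along its length.
There are look-alikes about, which are no part of the job. Leave any blue, green or red look-alike of the cover alone.

How it is judged (in metres and radians):
On the way, in this order (a step that is already met when the one before it is completed fails the run):
1. the jug stands upright in the middle of the tile, released (horizontal distance between jug and tile below 0.015 m and z of jug in the frame of tile between 0.004 and 0.012 m and angle between jug's own z axis and vertical below 0.1 rad and linear speed of jug below 0.02 m/s and angular speed of jug below 0.2 rad/s and contact force between the fingers and jug below 0.2 N), for 0.2 s.
2. the strainer sits level in the jug's mouth, released (horizontal distance between strainer and jug below 0.008 m and z of strainer in the frame of jug between 0.052 and 0.06 m and angle between strainer's own z axis and vertical below 0.1 rad and linear speed of strainer below 0.02 m/s and angular speed of strainer below 0.2 rad/s and contact force between the fingers and strainer below 0.2 N), for 0.2 s.
3. the reamer stands upright inside the strainer's collar, released (horizontal distance between reamer and strainer below 0.008 m and z of reamer in the frame of strainer between 0.015 and 0.023 m and angle between reamer's own z axis and vertical below 0.1 rad and linear speed of reamer below 0.02 m/s and angular speed of reamer below 0.2 rad/s and contact force between the fingers and reamer below 0.2 N), for 0.2 s.
4. the cover is down over the reamer, resting on the strainer's flange, released (horizontal distance between cover and strainer below 0.008 m and z of cover in the frame of strainer between 0.015 and 0.023 m and angle between cover's own z axis and vertical below 0.1 rad and linear speed of cover below 0.02 m/s and angular speed of cover below 0.2 rad/s and contact force between the fingers and cover below 0.2 N), for 0.2 s.
At the end, for the whole second after the job is handed in: Jug on the tile within 15 mm of its centre; strainer seated in the jug, reamer inside its collar and cover over it on the flange, each within 8 mm of the axis and 4 mm of the seated height of the part below; all tilted less than 6 degrees, released and at rest (all of step 1 and all of step 2 and all of step 3 and all of step 4); the robot touches nothing.
It fails at once if the pepper mill is moved more than 30 mm or tipped (distance of pepper_mill from where it was at the start of the episode above 0.03 m or angle between pepper_mill's own z axis and vertical above 0.4 rad).
It fails at once if the mug is moved more than 30 mm or tipped (distance of mug from where it was at the start of the episode above 0.03 m or angle between mug's own z axis and vertical above 0.4 rad).
It also fails if it takes over 99 s, if anything falls off the work surface, if the arm or the gripper's body presses on something with over 40 N, if the wrist force passes 120 N, or if a joint passes its speed limit or range.

ROBOT

A 6-joint arm with a two-finger parallel gripper is mounted at the origin on the work surface. World frame = base frame: x ahead of the robot, y to its left, z up, the work surface at z = 0. Lengths are in mm, angles in degrees, forces in N, time in s.
With the tool pointing down it reaches from about 350 to 850 mm from the base axis. Payload 8.1 kg.
Tool frame: the origin (TCP) lies where the fingers leave the gripper's body, on its centre line; the fingertips stand 73 mm ahead of it and the grasp point (between the pads) lies 54 mm ahead of it; z points along the fingers, y is the line along which they close (so a half turn about z gives the same grasp; the last joint's range is limited). The gripper opens to 85 mm and grips with 20 to 120 N. Pads are 22 mm wide; open, the fingers measure 114 mm over their backs; the gripper's body (76 mm by 85 mm) begins 54 mm behind the grasp point. The pads swing forward as they close: fully open they stand 13 mm farther back than shut.
Start: joints at [62.888, 7.471, 85.268, -0, 87.261, -4.893], TCP at [226.871, 555.46, 303.892] pointing down, gripper open.
Joint ranges: [-169.43, 169.43], [-51.17, 129.36], [1.28, 143.12], [-76.62, 256.62], [0, 156.53], [-152.29, 152.29]. Speed limits (degrees/s): [136.94, 136.94, 159.86, 180, 180, 180].

INTERFACE

Orientations are given as [roll, pitch, yaw] about the fixed x, y, z axes, in that order (R = Rz(yaw) Ry(pitch) Rx(roll)).
In Python, from bench import sense, optics, r gives the robot as it stands.
- The arm moves only by the tool servo_tool, never from a script. Its argument "plan" is a list that holds one entry, the list of rows, each a list of 5 numbers: the shift along the world's x, y, z in m, then the turn about the world's z in degrees, then the finger opening in m, from 0 to 0.0854. A call has 1 to 10 rows; each row shifts and turns the commanded pose from where the row before left it; what a row does not reach is not made up. A row lasts 1/10 s, in which the tool goes at most 50 mm and 8.59 degrees, less where a joint would pass 70% of its speed; a pose out of reach is approached as far as the arm can. A call is refused whole if a number of a shift passes 0.05 or a number of a turn 8.59, either way. A call with a gripper value outside its range is refused whole. The fingers move at their own pace and stop on an object; "force" is the grip in N (left out, the last holds). Time passes only in rows, so rows that do not move let the fingers close. It gives the time, the measured TCP pose, the force, the opening and the grip force at its end, in the units of the state.
- sense(): the state, without advancing time (a new reading comes with each control period).
- optics.snapshot(name): name is "scene" or "top" or "wrist"; returns a dict with "frame" (400x640x3 uint8, blue, green, red), "fx", "fy", "cx", "cy" (pixels), "dist_coeffs" ([k1, k2, p1, p2, k3] as OpenCV has them; the pictures are not rectified), "cam_to_world" (4x4, takes a point from camera to world coordinates). Camera axes: x right, y down, z forward; pixel columns grow to the right and rows downward; lengths in mm; the calibration is good to about 2 mm. A picture is of the moment at which its call begins. There is no depth.
- r.hand_in(): hands the job in; it is judged then, once.
The state is a dict: "time": time; "joint_pos": joint angles; "qd": joint speeds; "joint_efforts": joint torques, N m; "tool_pos": TCP position; "tcp_rot": TCP orientation; "ft_force": force on the tool from outside, world axes, zero at the start; "wrist_torque": the same for the moment, N m; "finger_gap": finger opening in mm; "grip_force": force on a finger pad.
Only numpy, scipy, OpenCV 4.12 (cv2) and the standard library are available. Lean on these libraries where they do the work, as an engineer would, in place of code of your own. Each camera call takes 0.05 s, during which the arm holds its last target. There are 200 camera calls.

## Working session

There is one attempt and no reset: what is moved stays moved. The work goes in short steps, Python scripts to look and compute and a tool call to move; the robot and the scene stay as the last step left them, time stands still between calls to the robot, and variables do not carry over. Pictures are saved under pics/ and viewed, at most 19 in all, crops included, and the job is handed in when it is done.

Besides the shell and the picture viewer there is one more tool, called after "Emit:" as name(argument=value, ...), one argument or row to a line, values as JSON. servo_tool: Moves the arm, as the interface text tells. Its arguments: {"type":"object","properties":{"plan":{"type":"array"},"force":{"type":"number"}},"required":["plan"]}

```bash
mkdir -p pics; ls; cat > h.py <<'E'
import numpy as np, cv2
from bench import sense, optics, r
def snap(n,f=None):
    s=optics.snapshot(n); s={k:(np.array(v) if k!='frame' else np.ascontiguousarray(v)) for k,v in s.items()}
    if f: cv2.imwrite('pics/'+f,s['frame'])
    return s
def K(s): return np.array([[s['fx'],0,s['cx']],[0,s['fy'],s['cy']],[0,0,1.]],float)
def ray(s,uv):
    p=cv2.undistortPoints(np.array(uv,float).reshape(-1,1,2),K(s),s['dist_coeffs'].astype(float)).reshape(-1,2)
    d=np.c_[p,np.ones(len(p))]@s['cam_to_world'][:3,:3].T
    return s['cam_to_world'][:3,3],d
def plane(s,uv,z):
    o,d=ray(s,uv); return o+d*((z-o[2])/d[:,2])[:,None]
def proj(s,P):
    M=np.linalg.inv(s['cam_to_world'])
    return cv2.projectPoints(np.array(P,float).reshape(-1,1,3),cv2.Rodrigues(M[:3,:3])[0],M[:3,3],K(s),s['dist_coeffs'].astype(float))[0].reshape(-1,2)
E
python3 - <<'E'
from h import *
for n in ('scene','top'):
    s=snap(n,n+'0.png'); print(n,s['cam_to_world'].round(2).tolist(),s['fx'],s['cx'],s['cy'])
print(sense())
E
```

```text
pics
scene [[0.89, 0.24, -0.39, 1037.04], [0.45, -0.49, 0.74, -881.57], [-0.01, -0.84, -0.54, 632.15], [0.0, 0.0, 0.0, 1.0]] 375.7866111698503 313.92248099139675 197.28223688729406
top [[-0.01, -0.98, 0.17, 353.2], [-1.0, 0.01, 0.01, -53.06], [-0.01, -0.17, -0.98, 1414.8], [0.0, 0.0, 0.0, 1.0]] 495.9770386885396 319.3155873913601 207.97343855167173
{'time': 0.1, 'joint_pos': array([ 6.28884359e+01,  7.51227450e+00,  8.53234025e+01, -6.91588170e-04,
        8.72617628e+01, -4.89274061e+00]), 'qd': array([-0.00391764, -0.10823883, -0.25929995,  0.0112831 ,  0.02744026,
       -0.00560972]), 'joint_efforts': array([ 1.06674954e-03, -5.70949066e+01, -5.01941836e+01, -1.60565246e-04,
        7.84680858e-03,  2.24159481e-05]), 'tool_pos': array([226.69412197, 555.11959553, 302.93018173]), 'tcp_rot': array([-1.79902856e+02, -7.62247379e-03,  1.57781204e+02]), 'ft_force': array([-0.22853903,  0.1523114 , -0.402     ]), 'wrist_torque': array([ 0.00334308,  0.03529297, -0.03123551]), 'grip_force': 0.0, 'finger_gap': 85.14827922091663}
```

View pics/scene0.png

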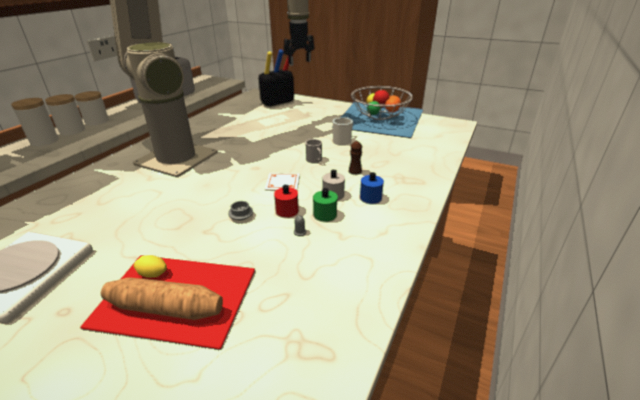

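View pics/top0.png

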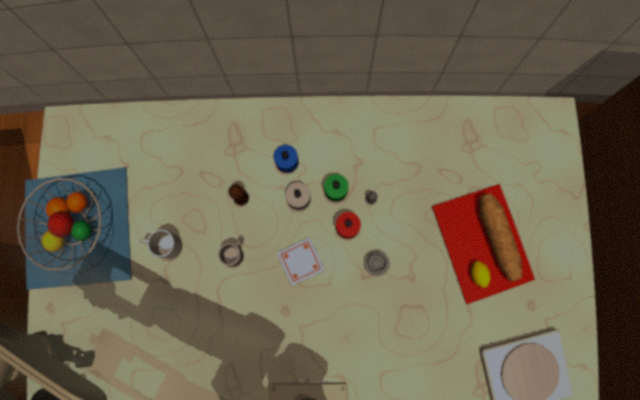

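The scene view has the covers at (286,202) red, (325,205) green, (371,188) blue and (334,185) pale steel. The top view shows:
- **Covers:** red (347,224), green (336,187), blue (286,158), uncoloured (298,194). Only the uncoloured one fits "steel cover"; the other three are look-alikes.
- **Other parts:** jug (231,252) with its handle towards (240,240), tile (301,261), strainer (376,262), reamer (371,197).
- **Bystanders:** pepper mill (238,193), mug (162,242).

I'll enlarge the top view to confirm.

```bash
python3 - <<'E'
from h import *
im=cv2.imread('pics/top0.png')[135:295,200:410]
cv2.imwrite('pics/crop0.png',cv2.resize(im,None,fx=3.7,fy=3.7,interpolation=cv2.INTER_CUBIC))
s=snap('top')
for n,uv,z in [('jug',(231,252),70),('tile',(301,261),8),('strainer',(376,262),39),('reamer',(371,197),56),('cover',(298,193),88),('pep',(237,187),115),('mug',(162,242),88),('red',(347,223),88),('green',(336,185),88),('blue',(285,156),88)]:
    print(n,plane(s,[uv],z)[0].round())
E
```

```text
jug [471. 206.  70.]
tile [449.  18.   8.]
strainer [ 441. -191.   39.]
reamer [ 622. -181.   56.]
cover [629.  21.  88.]
pep [642. 185. 115.]
mug [498. 396.  88.]
red [ 545. -111.   88.]
green [650. -83.  88.]
blue [735.  57.  88.]
```

View pics/crop0.png

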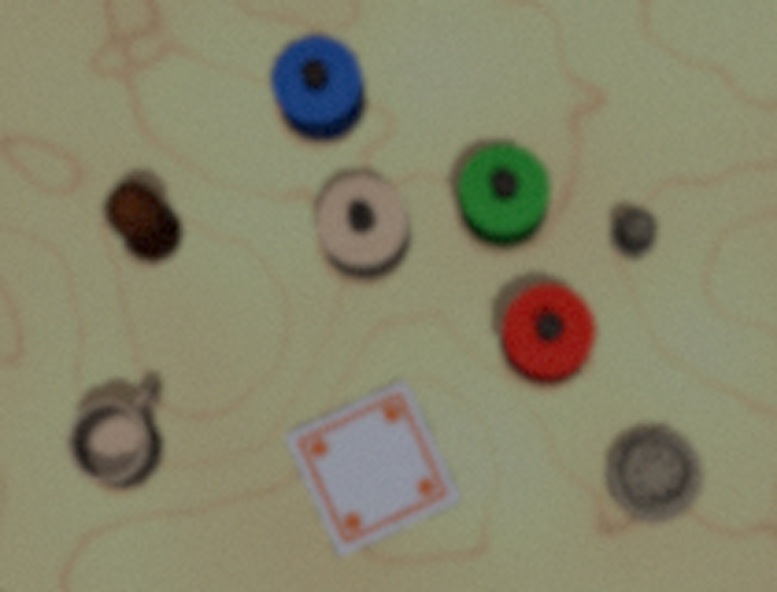

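The crop confirms it. The uncoloured steel cover is at crop (360,220), and red (548,330), green (503,190) and blue (317,80) are look-alikes. The jug is at (116,437) with its handle at (150,388), the strainer at (653,470), the reamer at (633,230) and the tile at (372,467). Next I go above the jug for a close look.

Emit:
servo_tool(
  plan=[
    [[0.023, -0.035, 0, -1.3, 0.085], [0.023, -0.035, 0, -1.3, 0.085], [0.023, -0.035, 0, -1.3, 0.085], [0.023, -0.035, 0, -1.3, 0.085], [0.023, -0.035, 0, -1.3, 0.085], [0.023, -0.035, 0, -1.3, 0.085], [0.023, -0.035, 0, -1.3, 0.085], [0.023, -0.035, 0, -1.3, 0.085], [0.023, -0.035, 0, -1.3, 0.085], [0.023, -0.035, 0, -1.3, 0.085]],
  ],
  force=30,
)

```text
time: 1.15
tool_pos: [457.4, 203.9, 303.7]
tcp_rot: [-180.0, -0.0, 144.7]
ft_force: [1.6, -0.1, -0.1]
finger_gap: 84.9
grip_force: 0.0
```

```bash
python3 - <<'E'
from h import *
s=snap('wrist','w1.png'); t=sense(); print(t['tool_pos'],t['tcp_rot'],t['time'],s['cam_to_world'].round(2).tolist(),s['fx'])
print(proj(s,[[471,206,70],[471,206,0],[449,18,8]]))
E
```

```text
[460.19454131 199.17394304 303.68650675] [-179.89576663    0.19079986  144.47067598] 1.2 [[0.58, 0.78, 0.23, 399.63], [0.82, -0.55, -0.16, 244.98], [0.0, 0.28, -0.96, 374.9], [0.0, 0.0, 0.0, 1.0]] 350.6468247260788
[[330.97034682 192.57402375]
 [329.1508496  176.14355045]
 [184.77728681 254.60359279]]
```

View pics/w1.png

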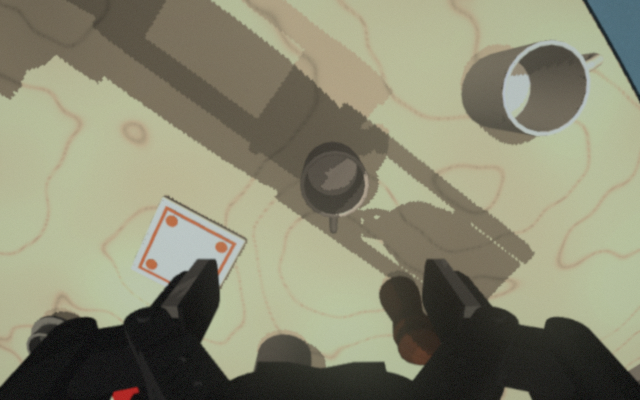

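The wrist view shows the jug rim around (333,174), x 301–366, with its handle pointing straight down to (333,230). Three tile dots are visible at (172,222), (222,247) and (152,264). The mill is at (405,310) and the mug at (545,88). I'll measure from these.

```bash
python3 - <<'E'
from h import *
s=snap('wrist'); im=s['frame']
hsv=cv2.cvtColor(im,cv2.COLOR_BGR2HSV)
m=cv2.inRange(hsv,(0,110,120),(14,255,255)); m[:, :130]=0; m[:,260:]=0; m[290:]=0
n,l,st,c=cv2.connectedComponentsWithStats(m)
for i in range(1,n):
    if st[i,4]>20: print(st[i],c[i].round(1),plane(s,[c[i]],8)[0].round(1))
a=np.linspace(0,2*np.pi,72)
def circ(x,y,z,R): 
    p=proj(s,np.c_[x+R*np.cos(a),y+R*np.sin(a),0*a+z]); return p.min(0).round(1),p.max(0).round(1)
p=plane(s,[(333.5,174)],70)[0]; print('jug',p, circ(p[0],p[1],70,31))
h=plane(s,[(333.5,228)],50)[0]; d=h-p; print(h,np.degrees(np.arctan2(d[1],d[0])))
c=cv2.resize(im[120:250,260:410],None,fx=4,fy=4,interpolation=cv2.INTER_CUBIC); cv2.imwrite('pics/c1.png',c)
E
```

```text
[141 203  97  76 413] [185.2 236.9] [435.4  27.4   8. ]
[169 211  10  11  88] [173.5 216. ] [408.8  33.3   8. ]
[218 238  11   9  78] [223.2 242.1] [465.5  59.1   8. ]
[149 255  10  10  77] [153.4 259.6] [434.9 -23.3   8. ]
jug [461.57245807 212.07594452  70.        ] (array([298.5, 138.8]), array([368.5, 207.4]))
[510.06649533 179.09641192  50.        ] -34.21860025023778
```

View pics/c1.png

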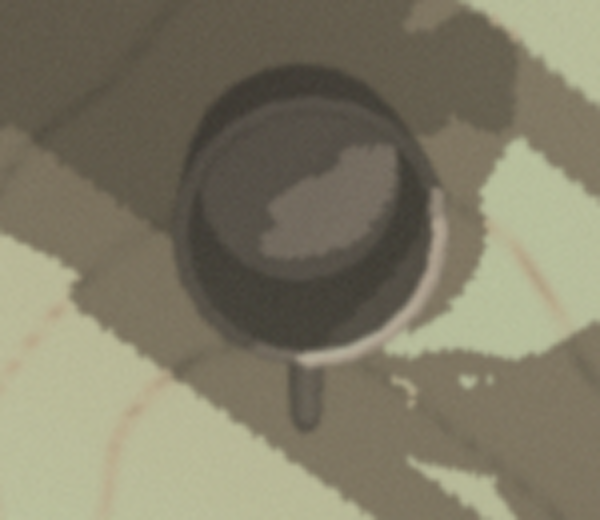

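The crop shows the jug rim at crop x 172–447, y 95–366, so the image centre is (337.4,177.6). The handle end is at (336.5,227.5).

```bash
python3 - <<'E'
from h import *
s=snap('wrist'); t=sense()
a=np.linspace(0,2*np.pi,72)
P=plane(s,[(337.4,177.6)],70)[0]; q=proj(s,np.c_[P[0]+31*np.cos(a),P[1]+31*np.sin(a),0*a+70]); print(P,(q.min(0)+q.max(0))/2)
H=plane(s,[(336.5,226)],45)[0]; d=H-P; print(H,np.degrees(np.arctan2(d[1],d[0])))
print(t['tool_pos'],t['tcp_rot'])
E
```

```text
[464.59810013 215.80256624  70.        ] [337.37875641 176.70727303]
[509.96920869 184.63841122  45.        ] -34.48409197947333
[457.77101975 203.43014651 303.57952775] [-1.79965235e+02 -8.26651899e-03  1.44535262e+02]
```

Emit:
servo_tool(
  plan=[
    [[0.0035, 0.006, -0.02, 1, 0.085], [0.0035, 0.006, -0.02, 0, 0.085], [0, 0, -0.02, 0, 0.085], [0, 0, -0.02, 0, 0.085], [0, 0, -0.02, 0, 0.085], [0, 0, -0.013, 0, 0.085], [0, 0, 0, 0, 0.085], [0, 0, 0, 0, 0.085]],
  ],
)

```text
time: 2.1
tool_pos: [463.7, 218.0, 191.3]
tcp_rot: [180.0, -0.0, 145.8]
ft_force: [-0.3, -0.1, 0.7]
finger_gap: 85.0
grip_force: 0.0
```

```bash
python3 - <<'E'
from h import *
s=snap('wrist','w2.png'); t=sense(); print(t['tool_pos'],t['tcp_rot'])
print(proj(s,[[464.6,215.5,70]]))
E
```

```text
[464.19403844 217.98991444 191.93320869] [1.79937811e+02 4.05333916e-02 1.45810683e+02]
[[317.47207261 228.98282933]]
```

View pics/w2.png

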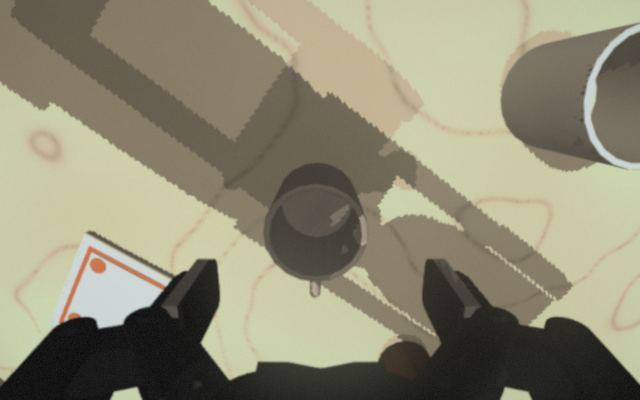

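The jug rim spans x 265–367, y 184–281, centred at (316,232) against a predicted (317,229), so I need about (+2,−4) mm more. Now descend and grip.

Emit:
servo_tool(
  plan=[
    [[0.002, -0.004, 0, 0, 0.085], [0, 0, -0.03, 0, 0.085], [0, 0, -0.03, 0, 0.085], [0, 0, -0.02, 0, 0.085], [0, 0, -0.012, 0, 0.085], [0, 0, 0, 0, 0.085], [0, 0, 0, 0, 0.05], [0, 0, 0, 0, 0.05], [0, 0, 0, 0, 0.05], [0, 0, 0, 0, 0.05]],
  ],
  force=40,
)

```text
time: 3.15
tool_pos: [467.3, 213.9, 100.9]
tcp_rot: [179.9, 0.1, 145.8]
ft_force: [-0.5, -0.3, 7.1]
finger_gap: 61.9
grip_force: 44.5
```

Emit:
servo_tool(
  plan=[
    [[0, 0, 0, 0, 0.05], [0, 0, 0, 0, 0.05], [0, 0, 0, 0, 0.05], [0, 0, 0, 0, 0.05]],
  ],
)

```text
time: 3.55
tool_pos: [467.3, 213.9, 100.9]
tcp_rot: [179.9, 0.1, 145.8]
ft_force: [0.4, 0.6, 6.2]
finger_gap: 62.2
grip_force: 44.5
```

Emit:
servo_tool(
  plan=[
    [[0, 0, 0.02, 0, 0.05], [0, 0, 0.02, 0, 0.05], [-0.002, -0.024, 0.01, 0, 0.05], [-0.002, -0.03, 0, 0, 0.05], [-0.003, -0.035, 0, 0, 0.05], [-0.003, -0.035, 0, 0, 0.05], [-0.003, -0.035, 0, 0, 0.05], [-0.003, -0.027, 0, 0, 0.05], [0, -0.01, 0, 0, 0.05], [0, 0, 0, 0, 0.05]],
  ],
)

```text
time: 4.55
tool_pos: [450.1, 16.5, 149.4]
tcp_rot: [180.0, 0.0, 145.6]
ft_force: [0.5, 0.3, -1.2]
finger_gap: 62.2
grip_force: 44.7
```

```bash
python3 - <<'E'
from h import *
s=snap('wrist','w3.png'); t=sense(); print(t['tool_pos'],t['tcp_rot'],t['finger_gap'],t['ft_force'])
print(proj(s,[[450.2,17.9,8]]))
E
```

```text
[450.15470038  17.44637647 149.27861898] [1.79954911e+02 2.40143398e-02 1.45694392e+02] 62.14998742423881 [ 0.11684605  0.82079816 -2.07615335]
[[321.85884753 213.38398572]]
```

View pics/w3.png

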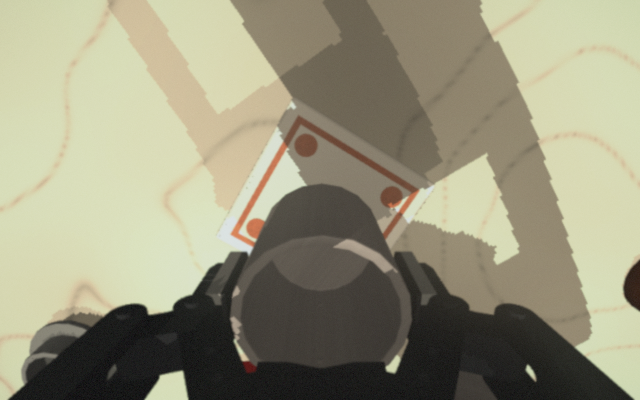

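The jug is held upright over the tile, with its rim spanning x 232–410 and its top edge at y 236. I'll check its offset in the hand.

```bash
python3 - <<'E'
from h import *
s=snap('wrist'); t=sense()['tool_pos']; a=np.linspace(0,2*np.pi,72)
for k in(-4,-2,0,2,4):
    c=t[:2]+k*np.array([.83,-.56]); q=proj(s,np.c_[c[0]+31*np.cos(a),c[1]+31*np.sin(a),0*a+119]); print(k,q.min(0),q.max(0))
im=s['frame'];hsv=cv2.cvtColor(im,cv2.COLOR_BGR2HSV)
m=cv2.inRange(hsv,(0,110,80),(14,255,255)); 
m=cv2.morphologyEx(m,cv2.MORPH_OPEN,np.ones((9,9)))
n,l,st,c=cv2.connectedComponentsWithStats(m)
for i in range(1,n): print(st[i],c[i],plane(s,[c[i]],8)[0])
E
```

```text
-4 [228.01777386 219.93697652] [413.84555901 381.11632873]
-2 [228.5459246  226.08270663] [413.36398507 385.40599685]
0 [229.0713607  232.16152841] [412.88457098 389.6442372 ]
2 [229.59404307 238.17377152] [412.40736176 393.83160157]
4 [230.11393566 244.1197886 ] [411.9323993  397.96863978]
[297 137  18  19 313] [305.1086262  145.97124601] [409.00867101  34.61561167   8.        ]
[381 189  18  18 296] [389.59459459 197.59459459] [465.56436544  60.09891792   8.        ]
[247 221  14  16 206] [253.4368932  228.29126214] [433.64169615 -23.43896181   8.        ]
```

Emit:
servo_tool(
  plan=[
    [[0, 0, -0.015, 0, 0.05], [0, 0, -0.012, 0, 0.05], [0, 0, -0.007, 0, 0.05], [0, 0, -0.004, 0, 0.05], [0, 0, -0.002, 0, 0.05], [0, 0, 0, 0, 0.05], [0, 0, 0, 0, 0.05], [0, 0, 0, 0, 0.065], [0, 0, 0, 0, 0.075], [0, 0, 0, 0, 0.085]],
  ],
)

```text
time: 5.65
tool_pos: [450.1, 17.4, 109.1]
tcp_rot: [180.0, 0.0, 145.8]
ft_force: [0.3, -0.1, 0.1]
finger_gap: 84.7
grip_force: 0.0
```

Emit:
servo_tool(
  plan=[
    [[0, 0, 0, 0, 0.085], [0, 0, 0, 0, 0.085], [0, 0, 0.02, 0, 0.085], [0, 0, 0.03, 0, 0.085], [0, 0, 0.04, 0, 0.085], [0, 0, 0.05, 0, 0.085], [0, -0.01, 0.02, 0, 0.085], [0, -0.02, 0, 0, 0.085], [0, -0.03, 0, 0, 0.085], [0, -0.04, 0, 0, 0.085]],
  ],
)

```text
time: 6.65
tool_pos: [450.0, -82.7, 269.4]
tcp_rot: [180.0, 0.0, 145.9]
ft_force: [0.5, -1.0, 0.1]
finger_gap: 85.0
grip_force: 0.0
```

Emit:
servo_tool(
  plan=[
    [[-0.01, -0.04, 0, 0, 0.085], [0, -0.04, 0, 0, 0.085], [0, -0.02, 0, 0, 0.085], [0, -0.01, 0, 0, 0.085], [0, 0, 0, 0, 0.085], [0, 0, 0, 0, 0.085]],
  ],
)

```text
time: 7.25
tool_pos: [439.9, -191.8, 268.7]
tcp_rot: [180.0, -0.0, 145.8]
ft_force: [0.3, -0.3, 0.5]
finger_gap: 84.9
grip_force: 0.0
```

```bash
python3 - <<'E'
from h import *
s=snap('wrist','w4.png'); t=sense(); print(t['tool_pos'],t['tcp_rot'],t['finger_gap'],t['time'])
a=np.linspace(0,2*np.pi,72)
q=proj(s,np.c_[441+27*np.cos(a),-191+27*np.sin(a),0*a+39]); print(q.min(0),q.max(0))
snap('top','top1.png')
E
```

```text
[ 439.99532935 -191.47670531  268.77750875] [ 1.79977890e+02 -2.62965317e-02  1.45832319e+02] 85.20810519413106 7.3
[290.95938778 153.00427393] [352.22228116 212.69198947]
```

View pics/w4.png

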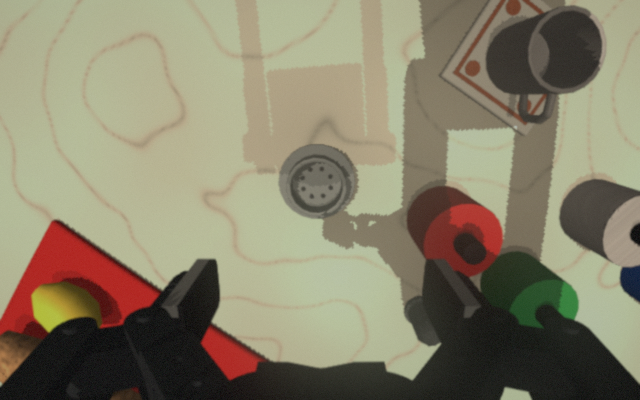

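The jug stands on the tile. The strainer is at about (319,182), with the red cover at (455,235) clear of it. I'll fit its flange outline with a mask.

```bash
cat >> h.py <<'E'
def circ(s,x,y,z,R):
    a=np.linspace(0,2*np.pi,180); return proj(s,np.c_[x+R*np.cos(a),y+R*np.sin(a),0*a+z])
E
python3 - <<'E'
from h import *
s=snap('wrist'); im=s['frame']
hsv=cv2.cvtColor(im,cv2.COLOR_BGR2HSV); R=(slice(130,232),slice(265,372))
print(hsv[182,230:400:8].tolist())
m=np.zeros(im.shape[:2],np.uint8); m[R]=cv2.inRange(hsv,(0,0,0),(179,45,160))[R]
m=cv2.morphologyEx(m,cv2.MORPH_OPEN,np.ones((3,3)))
c=max(cv2.findContours(m,cv2.RETR_EXTERNAL,cv2.CHAIN_APPROX_NONE)[0],key=cv2.contourArea)
x,y,w,h=cv2.boundingRect(c); print(x,y,x+w,y+h)
q=np.r_[circ(s,441,-191,19,36),circ(s,441,-191,14,36),circ(s,441,-191,39,27)]; print(q.min(0),q.max(0))
o=cv2.resize(im[130:235,265:375],None,fx=5,fy=5,interpolation=cv2.INTER_CUBIC);
for z,r_,col in((39,27,(0,0,255)),(19,36,(255,0,0))):
    cv2.polylines(o,[((circ(s,441,-191,z,r_)-(265,130)+.5)*5).astype(int)],True,col,1)
cv2.imwrite('pics/c2.png',o)
E
```

```text
[[21, 58, 180], [32, 45, 185], [33, 47, 188], [33, 47, 188], [32, 44, 187], [33, 47, 186], [31, 39, 149], [28, 30, 119], [28, 37, 90], [25, 29, 116], [23, 30, 112], [24, 32, 113], [26, 33, 108], [26, 31, 114], [23, 33, 102], [25, 31, 106], [32, 45, 176], [34, 45, 185], [34, 44, 186], [35, 42, 187], [35, 46, 189], [37, 46, 189]]
278 145 355 219
[282.72299986 139.33080586] [359.59729897 215.12035413]
```

View pics/c2.png

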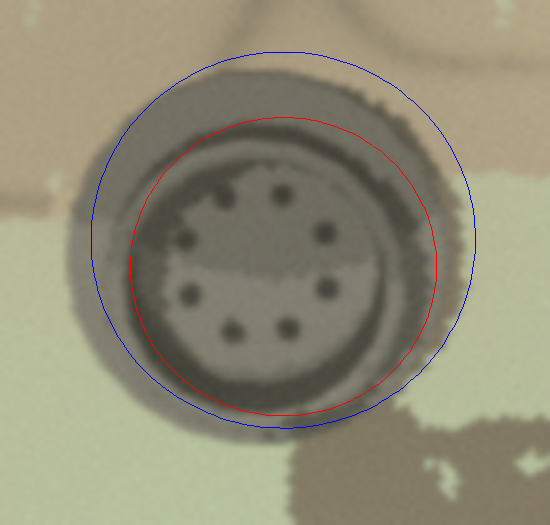

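The crop shows the flange at crop x 68–450, y 68–442, against the blue guess at x 91–475, y 52–428. The strainer is therefore at about (441.5,−196.5). I'll grip the collar with the tips above the flange.

Emit:
servo_tool(
  plan=[
    [[0.0015, -0.005, -0.03, 0, 0.085], [0, 0, -0.04, 0, 0.085], [0, 0, -0.04, 0, 0.085], [0, 0, -0.03, 0, 0.085], [0, 0, -0.02, 0, 0.085], [0, 0, -0.01, 0, 0.085], [0, 0, -0.005, 0, 0.085], [0, 0, 0, 0, 0.07], [0, 0, 0, 0, 0.06], [0, 0, 0, 0, 0.045]],
  ],
  force=30,
)

```text
time: 8.4
tool_pos: [442.5, -198.1, 95.7]
tcp_rot: [180.0, 0.2, 145.8]
ft_force: [-1.7, 1.2, 3.5]
finger_gap: 52.5
grip_force: 30.8
```

Emit:
servo_tool(
  plan=[
    [[0, 0, 0, 0, 0.045], [0, 0, 0, 0, 0.045], [0, 0, 0, 0, 0.045], [0, 0, 0, 0, 0.045]],
  ],
)

```text
time: 8.8
tool_pos: [442.4, -198.1, 95.7]
tcp_rot: [180.0, 0.2, 145.8]
ft_force: [-2.3, 0.8, 6.1]
finger_gap: 52.3
grip_force: 31.2
```

```bash
python3 - <<'E'
from h import *
s=snap('wrist','w5.png'); t=sense(); print(t['tool_pos'],t['tcp_rot'],t['finger_gap'],t['wrist_torque'])
x,y,_=t['tool_pos']
for z,r_ in((39,27),(19,36)): q=circ(s,x,y,z,r_); print(q.min(0),q.max(0))
E
```

```text
[ 442.39455711 -198.04572464   95.68594531] [1.79980444e+02 1.52582353e-01 1.45780075e+02] 52.42075809176915 [0.22577835 0.2044913  0.00911605]
[253.78481143 217.42933186] [386.03132911 335.30664508]
[242.16687104 182.60824142] [397.78486216 324.5827608 ]
```

View pics/w5.png

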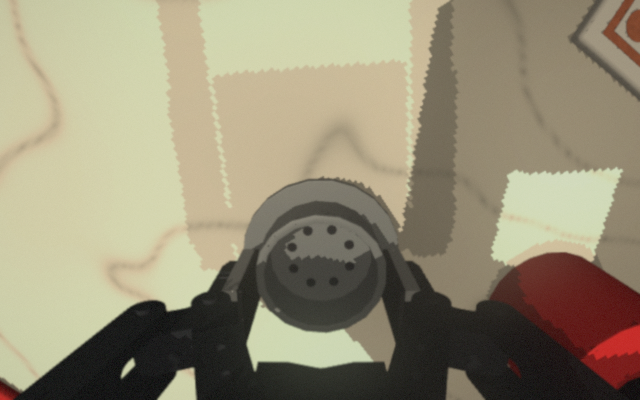

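The strainer is gripped squarely: collar x 256–384, y 214–332, within about 1.3 mm of the prediction. Carry it to the jug.

Emit:
servo_tool(
  plan=[
    [[0, 0, 0.02, 0, 0.045], [0, 0, 0.03, 0, 0.045], [0, 0, 0.03, 0, 0.045], [0, 0.01, 0.03, 0, 0.045], [0.003, 0.03, 0, 0, 0.045], [0.003, 0.04, 0, 0, 0.045], [0.002, 0.04, 0, 0, 0.045], [0.002, 0.04, 0, 0, 0.045], [0, 0.033, 0, 0, 0.045], [0, 0.02, 0, 0, 0.045]],
  ],
)

```text
time: 9.85
tool_pos: [451.5, 17.7, 204.9]
tcp_rot: [179.9, 0.1, 145.9]
ft_force: [0.1, -0.2, -0.7]
finger_gap: 52.1
grip_force: 32.0
```

Emit:
servo_tool(
  plan=[
    [[0, 0, 0, 0, 0.045], [0, 0, 0, 0, 0.045], [0, 0, 0, 0, 0.045]],
  ],
)

```text
time: 10.15
tool_pos: [451.6, 14.7, 204.3]
tcp_rot: [-180.0, 0.0, 145.7]
ft_force: [0.1, -0.0, -0.4]
finger_gap: 52.4
grip_force: 32.0
```

```bash
python3 - <<'E'
from h import *
s=snap('wrist','w6.png'); t=sense(); print(t['tool_pos'],t['tcp_rot'],t['finger_gap'],t['wrist_torque'])
x,y,z=t['tool_pos']
q=circ(s,x,y,z-95.7+39,27); print(q.min(0),q.max(0))
q=circ(s,450.9,16.8,78,31); print(q.min(0),q.max(0))
E
```

```text
[451.54444234  14.52877767 204.17039541] [-1.79999996e+02  3.38820329e-02  1.45713756e+02] 52.690768757027385 [ 0.0283283  -0.02934066 -0.03109947]
[253.54194124 217.67850687] [385.62884855 335.50360038]
[270.44341753 168.41727446] [374.44252061 266.75555353]
```

View pics/w6.png

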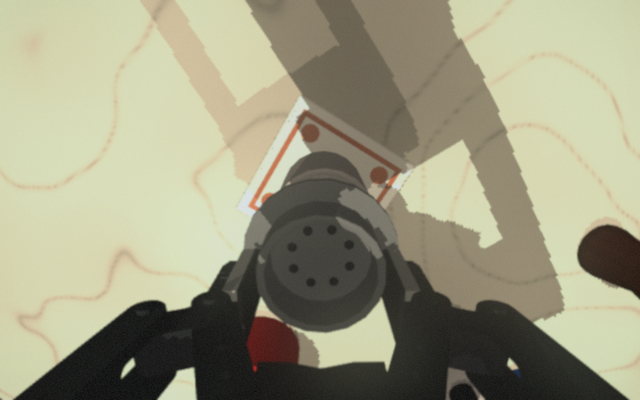

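Emit:
servo_tool(
  plan=[
    [[0.0005, 0.0015, -0.01, 0, 0.045], [0, 0, -0.01, 0, 0.045], [0, 0, -0.01, 0, 0.045], [0, 0, -0.006, 0, 0.045], [0, 0, -0.004, 0, 0.045], [0, 0, -0.002, 0, 0.045], [0, 0, 0, 0, 0.045], [0, 0, 0, 0, 0.045]],
  ],
)

```text
time: 11.0
tool_pos: [452.1, 17.0, 162.2]
tcp_rot: [180.0, 0.0, 145.8]
ft_force: [0.1, 0.0, -0.5]
finger_gap: 52.5
grip_force: 32.0
```

Emit:
servo_tool(
  plan=[
    [[0, 0, -0.0015, 0, 0.045], [0, 0, -0.001, 0, 0.045], [0, 0, 0, 0, 0.045]],
  ],
)

```text
time: 11.3
tool_pos: [452.1, 17.0, 159.7]
tcp_rot: [180.0, 0.0, 145.8]
ft_force: [0.1, -0.2, 1.1]
finger_gap: 52.6
grip_force: 32.1
```

Emit:
servo_tool(
  plan=[
    [[0, 0, 0, 0, 0.055], [0, 0, 0, 0, 0.06], [0, 0, 0, 0, 0.07], [0, 0, 0, 0, 0.08], [0, 0, 0, 0, 0.08], [0, 0, 0.01, 0, 0.085], [0, 0, 0.03, 0, 0.085], [0, 0, 0.04, 0, 0.085], [0, 0, 0.03, 0, 0.085], [0, 0, 0, 0, 0.085]],
  ],
)

```text
time: 12.3
tool_pos: [454.3, 16.8, 275.6]
tcp_rot: [179.7, 0.5, 145.8]
ft_force: [1.0, -0.4, 0.8]
finger_gap: 85.0
grip_force: 0.0
```

Emit:
servo_tool(
  plan=[
    [[0.02, -0.02, 0, 0, 0.085], [0.03, -0.03, 0, 0, 0.085], [0.03, -0.035, 0, 0, 0.085], [0.03, -0.035, 0, 0, 0.085], [0.03, -0.035, 0, 0, 0.085], [0.015, -0.025, 0, 0, 0.085], [0.01, -0.015, 0, 0, 0.085], [0, 0, 0, 0, 0.085], [0, 0, 0, 0, 0.085], [0, 0, 0, 0, 0.085]],
  ],
)

```text
time: 13.3
tool_pos: [616.5, -177.2, 269.3]
tcp_rot: [180.0, -0.0, 145.8]
ft_force: [0.1, 0.6, 0.1]
finger_gap: 85.3
grip_force: 0.0
```

```bash
python3 - <<'E'
from h import *
s=snap('wrist','w7.png'); t=sense(); print(t['tool_pos'],t['tcp_rot'],t['finger_gap'],t['time'])
print(proj(s,[[622,-181,56],[622,-181,0],[450.9,16.8,103]]))
b=snap('top'); w=snap('scene')
f=lambda im,c,h,k:cv2.resize(im[c[1]-h:c[1]+h,c[0]-h:c[0]+h],None,fx=k,fy=k,interpolation=cv2.INTER_CUBIC)
p=proj(w,[[450,17,60]])[0].astype(int); cv2.imwrite('pics/m.png',np.vstack([np.hstack([f(w['frame'],p,25,4),f(b['frame'],(301,255),25,4),np.zeros((200,240,3),np.uint8)]),s['frame'][:390]]))
E
```

```text
[ 616.53237523 -177.06235708  269.47607306] [ 1.79992489e+02 -1.73049844e-02  1.45830690e+02] 84.85174449674773 13.35
[[ 320.18890873  195.34236719]
 [ 320.25138971  180.52197228]
 [ 435.55910749 -198.49811829]]
```

View pics/m.png

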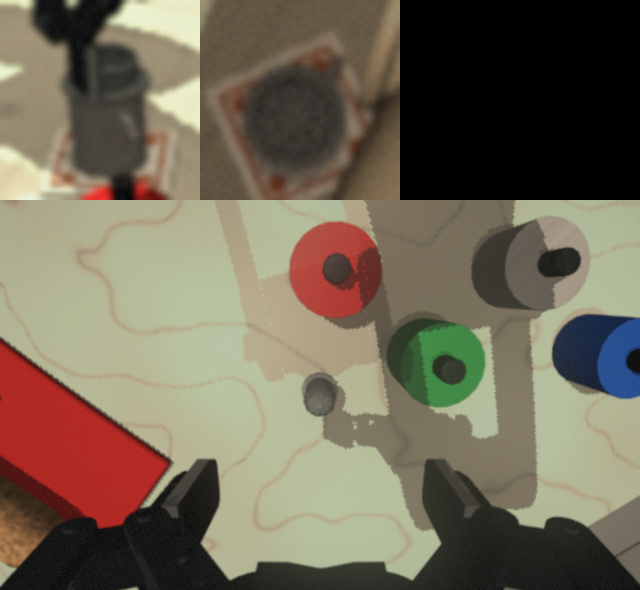

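The strainer sits level in the jug (scene inset). The reamer is at about (320,195) in the wrist image, with the green cover at (436,163) and the red one at (336,70). I'll turn the fingers so they open away from both, and measure the reamer.

```bash
cat >> h.py <<'E'
def blob(s,x0,y0,x1,y1,vmax,smax=255):
    hsv=cv2.cvtColor(s['frame'],cv2.COLOR_BGR2HSV); m=np.zeros(hsv.shape[:2],np.uint8)
    m[y0:y1,x0:x1]=cv2.inRange(hsv,(0,0,0),(179,smax,vmax))[y0:y1,x0:x1]
    m=cv2.morphologyEx(m,cv2.MORPH_OPEN,np.ones((3,3)))
    c=max(cv2.findContours(m,cv2.RETR_EXTERNAL,cv2.CHAIN_APPROX_NONE)[0],key=cv2.contourArea); b=cv2.boundingRect(c)
    return b[0],b[1],b[0]+b[2],b[1]+b[3]
E
python3 - <<'E'
from h import *
s=snap('wrist'); hsv=cv2.cvtColor(s['frame'],cv2.COLOR_BGR2HSV)
print(hsv[195,290:350:4].tolist()); print(hsv[160:225:4,320].tolist())
print(blob(s,295,165,345,214,130))
q=np.r_[circ(s,622,-181,0,18),circ(s,622,-181,6,18),circ(s,622,-181,42,15),circ(s,622,-181,56,4)]; print(q.min(0),q.max(0))
print(sense()['joint_pos'])
E
```

```text
[[36, 45, 191], [35, 43, 188], [33, 47, 188], [30, 39, 151], [28, 35, 94], [26, 40, 95], [28, 30, 102], [24, 35, 101], [25, 33, 101], [23, 36, 91], [25, 41, 80], [25, 38, 73], [20, 57, 125], [21, 60, 127], [30, 47, 179]]
[[20, 64, 174], [20, 63, 167], [20, 60, 156], [20, 54, 117], [26, 37, 111], [28, 43, 77], [24, 46, 77], [27, 33, 85], [24, 38, 93], [26, 37, 103], [23, 37, 110], [25, 38, 120], [28, 34, 104], [30, 34, 91], [33, 46, 172], [33, 48, 187], [34, 48, 187]]
(303, 172, 344, 214)
[301.7138175 162.1582916] [338.49364016 206.94615919]
[-2.06134297e+01  1.48061632e+01  8.05557308e+01  3.54939737e-03
  8.46232709e+01 -7.64480626e+01]
```

Emit:
servo_tool(
  plan=[
    [[0.006, -0.005, -0.01, -8, 0.06], [0.006, -0.004, -0.02, -8, 0.06], [0, 0, -0.02, -8, 0.06], [0, 0, -0.02, -8, 0.06], [0, 0, -0.01, -8, 0.06], [0, 0, 0, 0, 0.06], [0, 0, 0, 0, 0.06], [0, 0, 0, 0, 0.06], [0, 0, 0, 0, 0.06]],
  ],
  force=25,
)

```text
time: 14.4
tool_pos: [629.5, -187.2, 190.8]
tcp_rot: [179.9, 0.1, 105.9]
ft_force: [-0.7, 0.6, 0.2]
finger_gap: 59.8
grip_force: 0.0
```

```bash
python3 - <<'E'
from h import *
s=snap('wrist','w8.png'); t=sense(); print(t['tool_pos'],t['tcp_rot'],t['finger_gap'])
R=s['cam_to_world']; print(R[:2,:2].round(2).tolist())
x,y=629,-186
q=np.r_[circ(s,x,y,0,18),circ(s,x,y,6,18),circ(s,x,y,42,15),circ(s,x,y,56,4)]; print(q.min(0),q.max(0))
for nm,(z,r_) in dict(base=(6,18),sh=(42,15),top=(56,3)).items(): c=circ(s,x,y,z,r_); print(nm,c.min(0),c.max(0))
im=s['frame'].copy(); 
for z,r_ in((6,18),(42,15),(56,3)): cv2.polylines(im,[circ(s,x,y,z,r_).astype(int)],True,(0,0,255),1)
cv2.imwrite('pics/c3.png',cv2.resize(im[130:330,190:450],None,fx=3,fy=3,interpolation=cv2.INTER_CUBIC))
E
```

```text
[ 629.38184111 -187.183894    190.59754305] [1.79917178e+02 6.23860542e-02 1.05871817e+02] 60.22652519643224
[[0.96, 0.26], [0.27, -0.92]]
[295.60639812 169.92983098] [343.19598387 230.66218793]
base [295.60639812 171.50691279] [343.19598387 217.42873815]
sh [296.535475   187.19189149] [342.13333609 230.66218793]
top [314.46412078 211.57484038] [324.14831821 220.75017632]
```

View pics/c3.png

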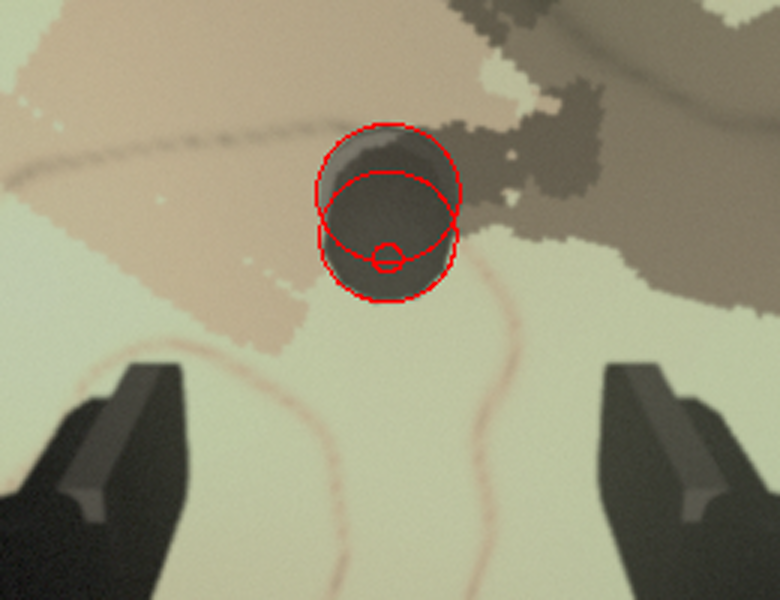

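The drawn circles match the reamer, so it's at (629,−186). Descend and grip high on the shaft.

Emit:
servo_tool(
  plan=[
    [[0, 0.001, -0.03, 0, 0.06], [0, 0, -0.03, 0, 0.06], [0, 0, -0.02, 0, 0.06], [0, 0, -0.01, 0, 0.06], [0, 0, -0.0055, 0, 0.06], [0, 0, 0, 0, 0.06], [0, 0, 0, 0, 0.045], [0, 0, 0, 0, 0.035], [0, 0, 0, 0, 0.022], [0, 0, 0, 0, 0.022]],
  ],
)

```text
time: 15.45
tool_pos: [629.7, -186.4, 95.4]
tcp_rot: [179.9, 0.1, 105.8]
ft_force: [-0.4, -0.4, 5.3]
finger_gap: 26.9
grip_force: 25.2
```

Emit:
servo_tool(
  plan=[
    [[0, 0, 0, 0, 0.022], [0, 0, 0, 0, 0.022], [0, 0, 0, 0, 0.022], [0, 0, 0, 0, 0.022]],
  ],
)

```text
time: 15.85
tool_pos: [629.7, -186.4, 95.4]
tcp_rot: [179.9, 0.1, 105.8]
ft_force: [-0.2, 0.7, 4.8]
finger_gap: 26.5
grip_force: 25.2
```

Emit:
servo_tool(
  plan=[
    [[0, 0, 0.03, 0, 0.022], [0, 0, 0.04, 0, 0.022], [0, 0, 0.04, 0, 0.022], [-0.01, 0.01, 0.015, 0, 0.022], [-0.025, 0.03, 0, 0, 0.022], [-0.03, 0.035, 0, 0, 0.022], [-0.03, 0.035, 0, 0, 0.022], [-0.03, 0.035, 0, 0, 0.022], [-0.03, 0.035, 0, 0, 0.022], [-0.023, 0.023, 0, 0, 0.022]],
  ],
)

```text
time: 16.85
tool_pos: [449.0, 18.7, 218.6]
tcp_rot: [-180.0, -0.0, 105.8]
ft_force: [0.4, 0.0, -0.5]
finger_gap: 27.1
grip_force: 24.9
```

Emit:
servo_tool(
  plan=[
    [[0, 0, 0, 0, 0.022], [0, 0, 0, 0, 0.022], [0, 0, 0, 0, 0.022], [0, 0, 0, 0, 0.022]],
  ],
)

```text
time: 17.25
tool_pos: [451.5, 16.3, 219.1]
tcp_rot: [180.0, 0.0, 105.7]
ft_force: [0.5, 0.2, -1.0]
finger_gap: 26.7
grip_force: 25.0
```

```bash
python3 - <<'E'
from h import *
s=snap('wrist','w9.png'); t=sense(); print(t['tool_pos'],t['tcp_rot'],t['finger_gap'],t['time'])
x,y,Z=t['tool_pos']; b=Z-95.4
im=s['frame'].copy(); 
for X,Y,z,r_,c in((x,y,b+6,18,(0,0,255)),(x,y,b+42,15,(0,0,255)),(451,17.5,83,36,(255,0,0)),(451,17.5,103,27,(0,255,0)),(451,17.5,103,23,(0,255,0)),(450,18,8,30,(255,0,255))): cv2.polylines(im,[circ(s,X,Y,z,r_).astype(int)],True,c,1)
cv2.imwrite('pics/c4.png',cv2.resize(im[110:310,200:440],None,fx=3,fy=3,interpolation=cv2.INTER_CUBIC))
E
```

```text
[451.40124929  16.24868716 218.92633541] [-1.79994782e+02  7.97027565e-03  1.05714239e+02] 26.562459005155166 17.3
```

View pics/c4.png

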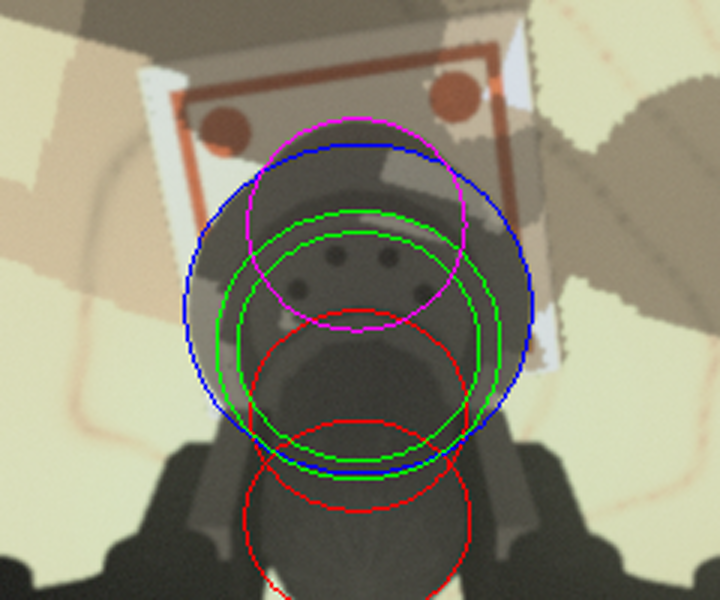

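The flange edges (crop x 190–527) and holes (crop centre about (361,316)) put the strainer at about (452,16). The reamer above is within 1–2 mm of that. Lower it.

Emit:
servo_tool(
  plan=[
    [[0, 0.0005, -0.01, 0, 0.022], [0, 0, -0.01, 0, 0.022], [0, 0, -0.008, 0, 0.022], [0, 0, -0.006, 0, 0.022], [0, 0, -0.003, 0, 0.022], [0, 0, -0.001, 0, 0.022], [0, 0, -0.001, 0, 0.022], [0, 0, 0, 0, 0.022], [0, 0, 0, 0, 0.022]],
  ],
)

```text
time: 18.2
tool_pos: [451.1, 17.5, 180.2]
tcp_rot: [180.0, 0.0, 105.8]
ft_force: [-1.3, -0.0, -0.2]
finger_gap: 26.8
grip_force: 25.0
```

Emit:
servo_tool(
  plan=[
    [[0, 0, -0.001, 0, 0.022], [0, 0, -0.0005, 0, 0.022], [0, 0, 0, 0, 0.022]],
  ],
)

```text
time: 18.5
tool_pos: [450.9, 17.5, 178.4]
tcp_rot: [180.0, 0.0, 105.8]
ft_force: [0.5, 0.3, -0.7]
finger_gap: 26.5
grip_force: 25.0
```

Emit:
servo_tool(
  plan=[
    [[0, 0, -0.0007, 0, 0.022], [0, 0, -0.0005, 0, 0.022], [0, 0, 0, 0, 0.022]],
  ],
)

```text
time: 18.8
tool_pos: [451.3, 17.4, 178.4]
tcp_rot: [180.0, 0.0, 105.8]
ft_force: [-3.9, 0.6, 9.1]
finger_gap: 26.7
grip_force: 26.0
```

Emit:
servo_tool(
  plan=[
    [[0, 0, 0.0008, 0, 0.022], [0, 0, 0, 0, 0.03], [0, 0, 0, 0, 0.04], [0, 0, 0, 0, 0.05], [0, 0, 0, 0, 0.06], [0, 0, 0, 0, 0.06], [0, 0, 0.01, 0, 0.06], [0, 0, 0.03, 0, 0.06], [0, 0, 0.04, 0, 0.06], [0, 0, 0.01, 0, 0.06]],
  ],
)

```text
time: 19.8
tool_pos: [452.8, 17.3, 273.6]
tcp_rot: [179.6, 0.1, 105.8]
ft_force: [0.2, 0.0, 0.1]
finger_gap: 60.0
grip_force: 0.0
```

Emit:
servo_tool(
  plan=[
    [[0.01, 0, 0, 0, 0.06], [0.03, 0, 0, 0, 0.06], [0.035, 0, 0, 0, 0.06], [0.035, 0, 0, 0, 0.06], [0.035, 0, 0, 0, 0.06], [0.025, 0.003, 0, 0, 0.06], [0.01, 0, 0, 0, 0.06], [0, 0, 0, 0, 0.06], [0, 0, 0, 0, 0.06], [0, 0, 0, 0, 0.06]],
  ],
)

```text
time: 20.8
tool_pos: [630.2, 20.5, 267.2]
tcp_rot: [-179.9, -0.0, 105.8]
ft_force: [-1.0, 0.7, 0.1]
finger_gap: 60.1
grip_force: 0.0
```

```bash
python3 - <<'E'
from h import *
s=snap('wrist'); t=sense(); print(t['tool_pos'],t['tcp_rot'],t['time'])
im=s['frame'].copy(); x,y=634,18
for z,r_ in((88,10),(64,35)): cv2.polylines(im,[circ(s,x,y,z,r_).astype(int)],True,(255,0,255),1)
w=snap('scene'); p=proj(w,[[450,17,80]])[0].astype(int); h=30
k=cv2.resize(w['frame'][p[1]-h:p[1]+h,p[0]-h:p[0]+h],None,fx=4,fy=4,interpolation=cv2.INTER_CUBIC)
o=cv2.resize(im[90:270,220:420],None,fx=2.7,fy=2.7,interpolation=cv2.INTER_CUBIC); H=o.shape[0]
k=cv2.copyMakeBorder(k,0,H-240,0,0,cv2.BORDER_CONSTANT); cv2.imwrite('pics/c5.png',np.hstack([o,k]))
print(blob(s,230,100,410,260,60))
E
```

```text
[630.23303936  20.48069072 267.58918808] [-1.79961320e+02 -1.13983246e-02  1.05783499e+02] 20.85
(242, 255, 250, 260)
```

View pics/c5.png

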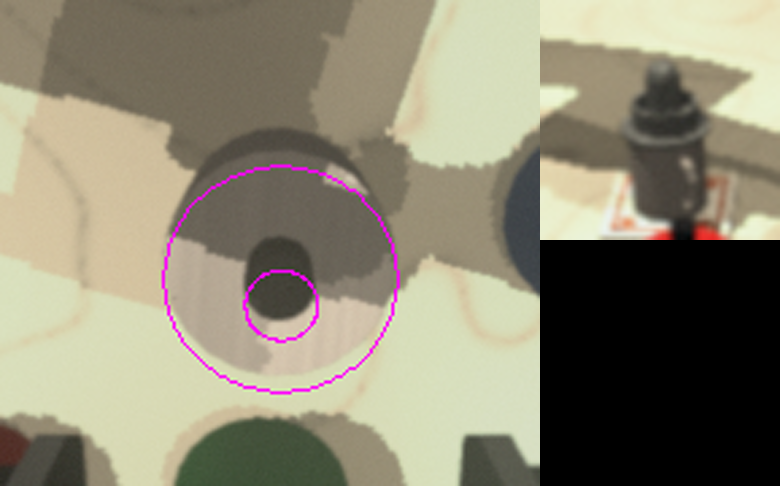

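The scene inset shows the reamer upright in the collar. The uncoloured cover's knob is at crop x 246–316 with its bottom at y 320, against a predicted 341, so the cover is at about (632.5,23). I'll grip the knob.

Emit:
servo_tool(
  plan=[
    [[0.0023, 0.0027, -0.03, 0, 0.06], [0, 0, -0.04, 0, 0.06], [0, 0, -0.03, 0, 0.06], [0, 0, -0.02, 0, 0.06], [0, 0, -0.0075, 0, 0.06], [0, 0, 0, 0, 0.06], [0, 0, 0, 0, 0.045], [0, 0, 0, 0, 0.03], [0, 0, 0, 0, 0.012], [0, 0, 0, 0, 0.012]],
  ],
  force=40,
)

```text
time: 21.9
tool_pos: [634.0, 23.1, 142.1]
tcp_rot: [179.9, 0.0, 105.8]
ft_force: [-1.0, 0.3, 4.5]
finger_gap: 18.7
grip_force: 39.1
```

Emit:
servo_tool(
  plan=[
    [[0, 0, 0, 0, 0.012], [0, 0, 0, 0, 0.012], [0, 0, 0, 0, 0.012], [0, 0, 0, 0, 0.012]],
  ],
)

```text
time: 22.3
tool_pos: [634.0, 23.1, 142.0]
tcp_rot: [179.9, 0.0, 105.8]
ft_force: [-1.4, 0.5, 6.4]
finger_gap: 18.3
grip_force: 39.1
```

Emit:
servo_tool(
  plan=[
    [[0, 0, 0.02, 0, 0.012], [0, 0, 0.04, 0, 0.012], [0, 0, 0.04, 0, 0.012], [0, 0, 0.04, 0, 0.012], [0, 0, 0.018, 0, 0.012], [-0.02, 0, 0, 0, 0.012], [-0.03, -0.002, 0, 0, 0.012], [-0.035, -0.002, 0, 0, 0.012], [-0.035, -0.0025, 0, 0, 0.012], [-0.035, 0, 0, 0, 0.012]],
  ],
)

```text
time: 23.3
tool_pos: [476.7, 16.5, 298.2]
tcp_rot: [-180.0, 0.0, 105.8]
ft_force: [-0.5, 0.1, 0.1]
finger_gap: 18.1
grip_force: 39.4
```

Emit:
servo_tool(
  plan=[
    [[-0.02, 0, 0, 0, 0.012], [-0.006, 0, 0, 0, 0.012], [0, 0, 0, 0, 0.012], [0, 0, 0, 0, 0.012], [0, 0, 0, 0, 0.012]],
  ],
)

```text
time: 23.8
tool_pos: [452.9, 16.6, 298.5]
tcp_rot: [180.0, -0.0, 105.8]
ft_force: [0.3, -0.3, -1.2]
finger_gap: 18.2
grip_force: 39.4
```

```bash
python3 - <<'E'
from h import *
s=snap('wrist'); t=sense(); print(t['tool_pos'],t['tcp_rot'],t['time'],t['finger_gap'])
x,y,Z=t['tool_pos']; b=Z-142
im=s['frame'].copy()
for X,Y,z,r_,c in((x,y,b+64,35,(255,0,255)),(x,y,b+88,10,(255,0,255)),(451.5,16.7,83,36,(255,0,0)),(451.5,16.7,103,27,(0,255,0))): cv2.polylines(im,[circ(s,X,Y,z,r_).astype(int)],True,c,1)
w=snap('scene'); p=proj(w,[[450,17,130]])[0].astype(int); h=34
k=cv2.resize(w['frame'][p[1]-h:p[1]+h,p[0]-h:p[0]+h],None,fx=4,fy=4,interpolation=cv2.INTER_CUBIC)
o=cv2.resize(im[130:400,200:440],None,fx=2.1,fy=2.1,interpolation=cv2.INTER_CUBIC); H=o.shape[0]
k=cv2.copyMakeBorder(k,0,H-k.shape[0],0,0,cv2.BORDER_CONSTANT); cv2.imwrite('pics/c6.png',np.hstack([o,k]))
E
```

```text
[452.82769881  16.62497296 298.38761159] [-1.79984489e+02 -5.86296775e-03  1.05778459e+02] 23.85 18.267216249302717
```

View pics/c6.png

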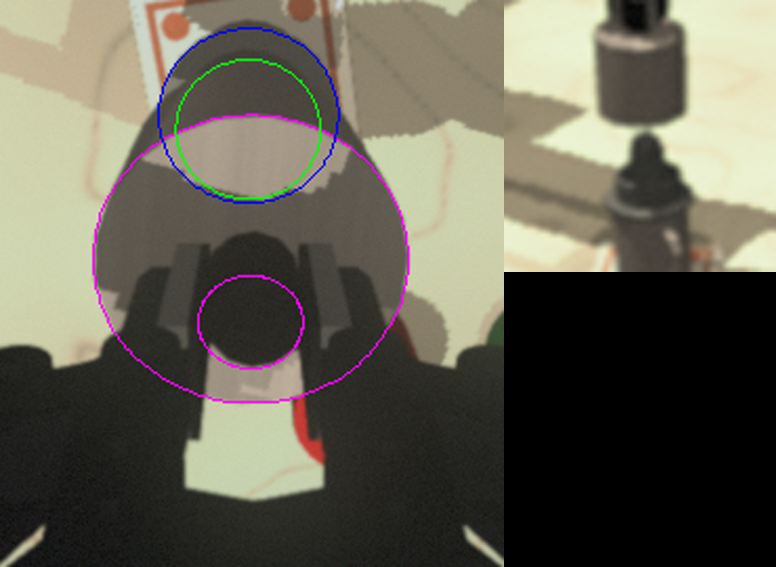

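The cover hangs level. Its outline (x 93–410, top y 115) matches the TCP-centred circle to within 1 mm. I'll check alignment with the stack in the scene camera: cover edges at crop 593–687, flange 608–692.

```bash
python3 - <<'E'
from h import *
w=snap('scene'); t=sense()['tool_pos']; p=proj(w,[[450,17,130]])[0].astype(int)
f=lambda q:((q-p+34+.5)*4+[504,0])
for X,Y,z,r_ in((t[0],t[1],t[2]-142,35),(t[0],t[1],t[2]-142+64,35),(451.5,16.7,83,36),(451.5,16.7,8,31)):
    q=f(circ(w,X,Y,z,r_)); print(z,q.min(0).round(),q.max(0).round())
print('tip',f(proj(w,[[451.5,16.7,139]])))
print('right dir mm->crop px', f(proj(w,[[452.5,16.7,139]]))-f(proj(w,[[451.5,16.7,139]])), f(proj(w,[[451.5,17.7,139]]))-f(proj(w,[[451.5,16.7,139]])))
k=cv2.resize(w['frame'][p[1]-34:p[1]+34,p[0]-34:p[0]+34],None,fx=8,fy=8,interpolation=cv2.INTER_CUBIC); cv2.imwrite('pics/c7.png',k)
E
```

```text
156.2878035547264 [598.  91.] [690. 129.]
220.2878035547264 [591.  13.] [686.  48.]
83 [603. 174.] [694. 216.]
8 [616. 258.] [692. 296.]
tip [[644.16873407 130.15705732]]
right dir mm->crop px [[1.10563074 0.23602825]] [[ 0.67487284 -0.49615045]]
```

Those agree with the predictions to about 1 mm. Lower it.

Emit:
servo_tool(
  plan=[
    [[-0.0008, 0, -0.015, 0, 0.012], [0, 0, -0.015, 0, 0.012], [0, 0, -0.015, 0, 0.012], [0, 0, -0.007, 0, 0.012], [0, 0, -0.006, 0, 0.012], [0, 0, -0.006, 0, 0.012], [0, 0, -0.004, 0, 0.012], [0, 0, -0.003, 0, 0.012], [0, 0, 0, 0, 0.012], [0, 0, 0, 0, 0.012]],
  ],
)

```text
time: 24.95
tool_pos: [451.5, 16.6, 227.8]
tcp_rot: [180.0, 0.0, 105.8]
ft_force: [-0.4, -0.8, -1.3]
finger_gap: 18.4
grip_force: 39.6
```

Emit:
servo_tool(
  plan=[
    [[0, 0, -0.001, 0, 0.012], [0, 0, -0.001, 0, 0.012], [0, 0, 0, 0, 0.012]],
  ],
)

```text
time: 25.25
tool_pos: [451.3, 16.7, 225.4]
tcp_rot: [-180.0, -0.0, 105.8]
ft_force: [0.4, -0.5, -1.3]
finger_gap: 18.4
grip_force: 39.6
```

Emit:
servo_tool(
  plan=[
    [[0, 0, -0.0005, 0, 0.012], [0, 0, 0, 0, 0.012], [0, 0, 0, 0, 0.012]],
  ],
)

```text
time: 25.55
tool_pos: [451.5, 16.6, 225.2]
tcp_rot: [180.0, 0.0, 105.8]
ft_force: [-0.8, 0.5, 0.6]
finger_gap: 18.4
grip_force: 39.6
```

Contact is starting (the load has come off). Release and retreat upwards.

Emit:
servo_tool(
  plan=[
    [[0, 0, -0.0002, 0, 0.012], [0, 0, 0, 0, 0.022], [0, 0, 0, 0, 0.03], [0, 0, 0, 0, 0.04], [0, 0, 0, 0, 0.05], [0, 0, 0, 0, 0.05], [0, 0, 0, 0, 0.05], [0, 0, 0.02, 0, 0.05], [0, 0, 0.03, 0, 0.05], [0, 0, 0.03, 0, 0.05]],
  ],
)

```text
time: 26.55
tool_pos: [451.0, 16.7, 305.2]
tcp_rot: [-179.9, -0.0, 105.8]
ft_force: [0.0, 0.1, 0.1]
finger_gap: 50.3
grip_force: 0.0
```

Emit:
servo_tool(
  plan=[
    [[0, 0, 0.02, 0, 0.05], [0, 0, 0, 0, 0.05], [0, 0, 0, 0, 0.05], [0, 0, 0, 0, 0.05]],
  ],
)

```text
time: 26.95
tool_pos: [450.9, 16.7, 323.3]
tcp_rot: [-179.9, -0.0, 105.8]
ft_force: [0.5, 0.6, -0.8]
finger_gap: 50.3
grip_force: 0.0
```

```bash
python3 - <<'E'
from h import *
s=snap('wrist'); w=snap('scene'); t=sense(); print(t['tool_pos'],t['time'],t['grip_force'])
im=s['frame'].copy(); cv2.polylines(im,[circ(s,451.5,16.7,147,35).astype(int)],True,(255,0,255),1)
p=proj(w,[[450,17,90]])[0].astype(int); f=w['frame'].copy()
k=cv2.resize(f[p[1]-34:p[1]+34,p[0]-34:p[0]+34],None,fx=4,fy=4,interpolation=cv2.INTER_CUBIC)
o=im[:400,110:530]; k=cv2.copyMakeBorder(k,0,400-272,0,0,cv2.BORDER_CONSTANT); cv2.imwrite('pics/c8.png',np.hstack([o,k]))
g=lambda q:((q-p+34+.5)*4+[420,0])
for z,r_ in((83,35),(147,35),(83,36)): q=g(circ(w,451.5,16.7,z,r_)); print(z,q.min(0).round(),q.max(0).round())
E
```

```text
[450.80806418  16.72532295 323.27695392] 27.05 0.0
83 [516. 127.] [605. 168.]
147 [510.  54.] [601.  92.]
83 [515. 126.] [606. 168.]
```

View pics/c8.png

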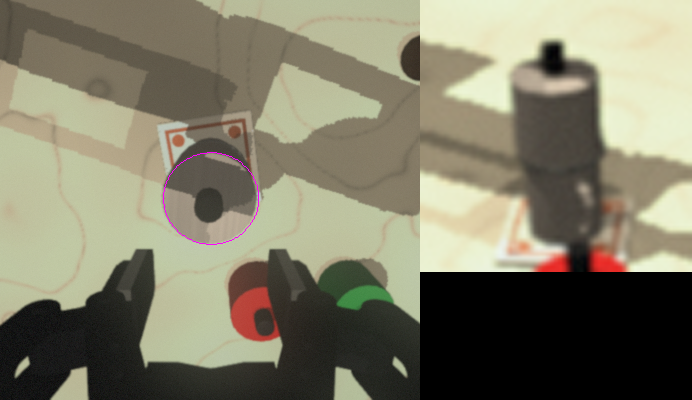

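The cover is seated level on the stack, and its outline matches the predicted circle. The gripper is clear, so I'm handing in.

```bash
python3 -c "
from bench import r
print(r.hand_in())"
```

```text
the job is handed in; nothing more can be done
None
```

The citrus juicer is assembled on the tile (jug, strainer, reamer, then cover), each part released, with the mill, mug and look-alikes left alone, and the job is handed in; no verdict was returned.

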